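# Pin the vial carriage for travel

### The job

Make the vial carriage safe for the road: slide it in until the hole in its tongue lines up with the holes of the two upright lugs, then push the lock pin along its cradle through lug, tongue and lug until its head is fully home against the near lug. Finally swing the keeper shut behind the pin's head, up to its stop, and leave the jar, marker and spanner where they are.

Things in the scene. Friction and masses are not known exactly. Their poses are not given: they have to be found in the camera images.
- shuttle: Fixed bench fixture on an 8 mm grey base plate. Origin at worktop level (z 0), under the near face of the near lug, on the pin line; +x is the way the pin is pushed (roughly away from the robot), +y left, z up. The pin line runs along x at y 0, 50 mm above the worktop. The carriage, carrying a blue vial rack, lies on the right (-y); the keeper on the left (+y) of the pin cradle.
- lug_hole (a point): Centre of the 19 mm hole at the near face of the near lug (fixture x 0, y 0, 50 mm high), axes as the fixture. Two upright steel lugs, 52 mm wide (y), 10 mm thick, 76 mm high, at x 0 to 10 and 26 to 36. The pin's cradle in front: two steel rods of 10 mm diameter along x (x -125 to 0, at y +7 and -7), tops 44 mm above the worktop.
- carriage (a joint): Slide of the carriage in m, -0.02 to 0.09: 0 = tongue hole in line with the lugs; positive = drawn out to the fixture's -y (right). No stop or detent at 0; it can be overshot by 20 mm, stays where it is left and takes about 1.5 N to move. The pin's round nose pulls in the last few mm.
- tongue_hole (a point): Centre of the 20 mm hole in the near face of the carriage's flat tongue (12 mm thick, 44 mm high), which runs between the two lugs; at fixture x 12, 50 mm high. Its axes are the fixture's.
- push_plate (a point): Middle (x) of the outer (-y) face of the carriage's upright end plate, at 75 mm above the worktop; push here towards fixture +y. The plate is 80 mm wide (x), at fixture x -45 to 35, 8 mm thick (y), from 33 to 95 mm above the worktop. The vial rack (top 63 mm above the worktop) stands about 23 mm behind it.
- lock_pin: Loose oiled steel lock pin, about 140 g, lying on the cradle rods, nose to the lugs. Origin on its axis at the front face of its head; +x to the nose, z up. Shaft 16 mm diameter, with a round nose 75 mm from the origin. Head: upright dark plate, 10 mm thick (x -10 to 0), 36 mm wide, from 4 mm below to 29 mm above the axis, riding just above the rods. Push on its back face, just above the rods.
- pin_nose (a point): Foremost point of the pin's round nose, on its axis.
- keeper (a joint): Hinge of the keeper in rad, 0 to 2.6: 0 = shut at its stop, arm across the cradle 4 mm behind the head of a pin fully home; 1.57 = arm pointing to fixture -x; larger = turned out farther left (it starts there). At value q its peg stands at pivot + 62 mm * (-sin q, -cos q) in fixture x, y. It stays where it is left; about 0.5 N at the peg moves it.
- keeper_pivot (a point): Point on the keeper's upright hinge axis at arm height, fixture x -19, y 44 mm, 56 mm above the worktop. The arm is 10 mm wide, 52 to 60 mm above the worktop, and reaches 69 mm out from the pivot.
- keeper_peg (a point): Centre of the top of the upright round peg at the end of the keeper's arm, 84 mm above the worktop; diameter 14 mm, free from 60 to 84 mm above the worktop. Push the keeper round by this peg.
- sample_jar: Glass jar with a white lid, 111 mm diameter, 147 mm high, to the left; origin at the centre of its underside. To be left alone.
- marker: Marker pen, 135 mm long, lying on the right near the front edge; to be left alone. Origin at the centre of its underside.
- spanner: Steel spanner, 147 mm long, lying near the front edge on the left; to be left alone. Origin at the centre of its underside.

How it is judged:
By the outcome, as a careful person would: the job done as asked, in the order asked, and still so for the second after the job is handed in, with the robot touching nothing.
It also fails if it takes over 61 s, if anything falls off the work surface, if the arm or the gripper's body presses on something with over 40 N, if the wrist force passes 120 N, or if a joint passes its speed limit or range.

### The arm

A 6-joint arm with a two-finger parallel gripper is mounted at the origin on a cart in front of the work surface, level with it; the furniture and walls round the work are solid. World frame = base frame: x ahead of the robot, y to its left, z up, the work surface at z = 0. Lengths are in m, angles in rad, forces in N, time in s.
With the tool pointing down it reaches from about 0.3 to 0.775 m from the base axis. Payload 14.6 kg.
Tool frame: the origin (TCP) lies at the very end of the fingers, on their centre line; the grasp point (between the pads) lies 19 mm behind it (arm.tcp_to_grasp is the distance from the TCP to the grasp point, in m); y points along the fingers, x is the direction in which the jaws open and shut, and the axes are right-handed (so a half turn about y gives the same grasp; the last joint's range is limited). The gripper opens to 85 mm and grips with 20 to 120 N. Pads are 22 mm wide; open, the fingers measure 114 mm over their backs; the gripper's body (76 mm by 85 mm) begins 54 mm behind the grasp point. The pads swing forward as they close: fully open they stand 13 mm farther back than shut.
Start: joints at [-1.399, 0.3, 1.521, -0, 1.321, -0.067], TCP at [0.13, -0.534, 0.231] pointing down, gripper open.
Joint ranges: [-3.03, 3.03], [-0.79, 2.21], [0.23, 2.52], [-1.04, 4.18], [0, 3.07], [-2.55, 2.55]. Speed limits (rad/s): [2.22, 2.22, 2.57, 3.14, 3.14, 3.14].

### API

Orientations are given as a rotation vector (axis times angle).
In Python, from workcell import arm gives the robot as it stands.
- The arm moves only by the tool play_rows, never from a script. Its argument "plan" is a list of rows, each a list of 3 entries, a list of its own where there are three numbers: the opening, from 0 (shut) to 1 (fully open), then the shift along the tool's x, y, z in cm, then the turn about the tool's y in rad. In form: [[hand, [x, y, z], spin], ...]. A call has 1 to 8 rows; each row is the pose to reach, as a shift and turn from the pose measured when the call began, along the tool's axes at that moment; what a row does not reach only later rows make up. A row lasts 1/12 s, in which the tool goes at most 41.7 mm and 7.16 degrees, less where a joint would pass 70% of its speed; a pose out of reach is approached as far as the arm can. A call with a gripper value outside its range is refused whole. The fingers move at their own pace and stop on an object; "force" is the grip in N (left out, the last holds). Time passes only in rows, so rows that repeat a pose let the fingers close. It gives the time, the measured TCP pose, the force and the opening at its end, in the units of the state.
- arm.observe(): the state, without advancing time (a new reading comes with each control period).
- arm.read_camera(name): name is "scene" or "side" or "wrist"; returns a dict with "pixels" (384x512x3 uint8, blue, green, red), "z_map" (384x512 float32, m along the optical axis (not along the pixel's ray), 0 where there is no reading), "intrinsics" (3x3 intrinsics, pixels), "dist" ([k1, k2, p1, p2, k3] as OpenCV has them; the pictures are not rectified), "R" (3x3) and "t" (3): a world point X has camera coordinates R X + t; the wrist camera has in their place "mount" (4x4, takes a point from camera to tool coordinates, whose origin is the TCP and whose axes are the tool frame's). Camera axes: x right, y down, z forward; pixel columns grow to the right and rows downward; lengths in m; the calibration is good to about 2 mm. A picture is of the moment at which its call begins: read the wrist's pose just before it.
- arm.sign_off(): hands the job in, once; it reports no verdict.
The state is a dict: "time": time; "joints": joint angles; "joint_velocities": joint speeds; "joint_efforts": joint torques, N m; "eef_pos": TCP position; "ee_rot": TCP orientation; "wrist_force": force on the tool from outside, world axes, zero at the start; "ft_torque": the same for the moment, N m; "gripper_width": opening from 0.0 (shut) to 1.0 (fully open).
Only numpy, scipy, OpenCV 4.12 (cv2) and the standard library are available. Lean on these libraries where they do the work, as an engineer would, in place of code of your own. Each camera call takes 0.05 s, during which the arm holds its last target.

## Working session

There is one attempt and no reset: what is moved stays moved. The work goes in short steps, Python scripts to look and compute and a tool call to move; the robot and the scene stay as the last step left them, time stands still between calls to the robot, and variables do not carry over. Pictures are saved under pics/ and viewed, and the job is handed in when it is done.

Besides the shell and the picture viewer there is one more tool, called after ">>>" as name([rows], argument=value, ...), one row to a line, values as JSON. play_rows: Moves the arm, as the interface text tells. Its arguments: {"type":"object","properties":{"plan":{"type":"array","items":{"type":"array"}},"force":{"type":"number"}},"required":["plan"]}

```bash
mkdir -p pics; ls; cat > h.py <<'E'
import numpy as np, cv2, pickle
from workcell import arm
from scipy.spatial.transform import Rotation as R
E
python3 - <<'E'
from h import *
s=arm.observe(); print({k:np.round(v,3) for k,v in s.items()})
for n in ("scene","side","wrist"):
    c=arm.read_camera(n); cv2.imwrite(f"pics/{n}0.png",c["pixels"]); pickle.dump(c,open(f"{n}0.pkl","wb"))
    print(n,{k:np.round(v,3).tolist() for k,v in c.items() if k not in("pixels","z_map")},(c["z_map"]>0).mean())
E
```

```text
pics
{'time': np.float64(0.0), 'joints': array([-1.399,  0.3  ,  1.522, -0.   ,  1.321, -0.067]), 'joint_velocities': array([ 0.001, -0.   ,  0.002, -0.001, -0.001, -0.001]), 'joint_efforts': array([-0.0000e+00, -5.4351e+01, -3.6180e+01, -0.0000e+00,  4.0000e-03,
        0.0000e+00]), 'eef_pos': array([ 0.13 , -0.534,  0.231]), 'ee_rot': array([-1.312,  1.032, -1.031]), 'wrist_force': array([-0.16 , -0.538, -0.104]), 'ft_torque': array([-0.016,  0.082, -0.037]), 'gripper_width': np.float64(0.998)}
scene {'intrinsics': [[347.993, 0.0, 253.783], [0.0, 347.993, 182.61], [0.0, 0.0, 1.0]], 'dist': [-0.016, 0.0, 0.0, 0.0, 0.0], 'R': [[-0.515, -0.857, -0.003], [-0.373, 0.228, -0.899], [0.772, -0.462, -0.437]], 't': [0.271, 0.265, 0.591]} 0.9958699544270834
side {'intrinsics': [[485.34, 0.0, 251.621], [0.0, 485.34, 194.242], [0.0, 0.0, 1.0]], 'dist': [-0.173, 0.0, 0.0, 0.0, 0.0], 'R': [[0.981, -0.196, -0.005], [-0.112, -0.54, -0.834], [0.16, 0.818, -0.552]], 't': [-0.513, 0.123, 1.112]} 0.9960428873697916
wrist {'intrinsics': [[296.197, 0.0, 256.183], [0.0, 296.197, 188.486], [0.0, 0.0, 1.0]], 'dist': [-0.071, 0.0, 0.0, 0.0, 0.0], 'mount': [[1.0, 0.001, -0.0, -0.001], [0.0, -0.301, 0.954, -0.142], [0.0, -0.954, -0.301, 0.077], [0.0, 0.0, 0.0, 1.0]]} 0.9958394368489584
```

View pics/scene0.png

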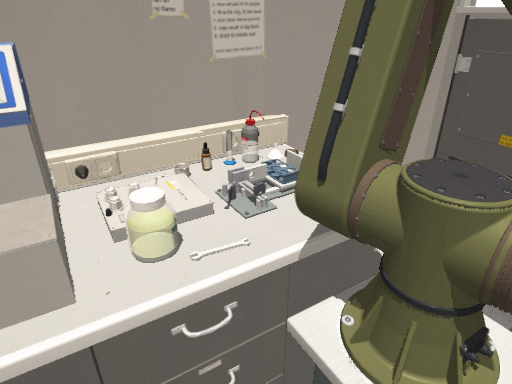

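View pics/side0.png

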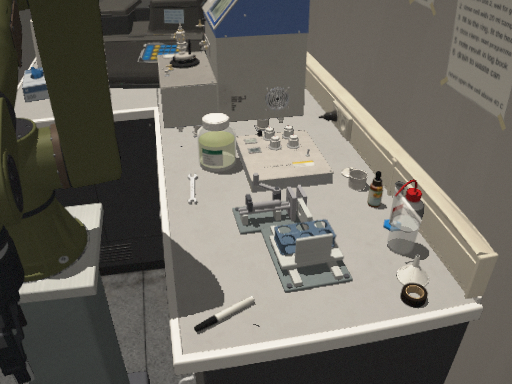

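View pics/wrist0.png

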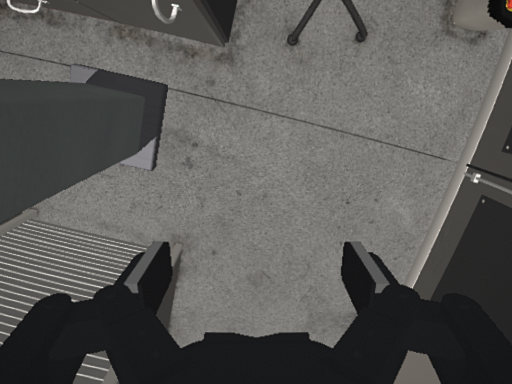

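```bash
cat >> h.py <<'E'
def cloud(c):
    h,w=c["z_map"].shape
    u,v=np.meshgrid(np.arange(w),np.arange(h))
    p=cv2.undistortPoints(np.stack([u,v],-1).reshape(-1,1,2).astype(np.float64),c["intrinsics"],c["dist"]).reshape(h,w,2)
    P=np.dstack([p,np.ones((h,w))])*c["z_map"][...,None]
    if "R" in c: return (P-c["t"])@c["R"]
    T=c["T"]; return P@T[:3,:3].T+T[:3,3]
def wrist():
    s=arm.observe(); c=arm.read_camera("wrist")
    T=np.eye(4);T[:3,:3]=R.from_rotvec(s["ee_rot"]).as_matrix();T[:3,3]=s["eef_pos"]
    c["T"]=T@c["mount"]; return c
E
python3 - <<'E'
from h import *
c=pickle.load(open("side0.pkl","rb")); P=cloud(c)
x0,x1,y0,y1=220,360,165,295
cv2.imwrite("pics/sidecrop.png",cv2.resize(c["pixels"][y0:y1,x0:x1],None,fx=5,fy=4.6,interpolation=cv2.INTER_CUBIC)[:600,:800])
c2=pickle.load(open("scene0.pkl","rb")); P2=cloud(c2)
cv2.imwrite("pics/scenecrop.png",cv2.resize(c2["pixels"][140:220,210:310],None,fx=7,fy=7,interpolation=cv2.INTER_CUBIC))
for (v,u) in [(250,313),(212,230),(280,340),(230,237),(282,275),(178,256),(250,200)]:print(u,v,P[v,u].round(3))
# heightmap
A=P.reshape(-1,3);C=c["pixels"].reshape(-1,3)
m=(A[:,2]>-.02)&(A[:,2]<.12)
print(A[m].min(0),A[m].max(0))
# ransac-less: points on base plate
m=(abs(A[:,2]-.0)<.003);print(m.sum(),np.median(A[m],0))
E
```

```text
313 250 [ 0.613 -0.206  0.059]
230 212 [0.476 0.044 0.001]
340 280 [ 0.661 -0.255  0.008]
237 230 [ 0.481 -0.032  0.001]
275 282 [ 0.528 -0.224  0.   ]
256 178 [0.55  0.076 0.074]
200 250 [ 0.385 -0.086 -0.001]
[-0.42831987 -0.51025817 -0.01999396] [0.93268475 1.85912258 0.11999646]
39928 [ 0.49329878 -0.14995783  0.00057796]
```

View pics/sidecrop.png

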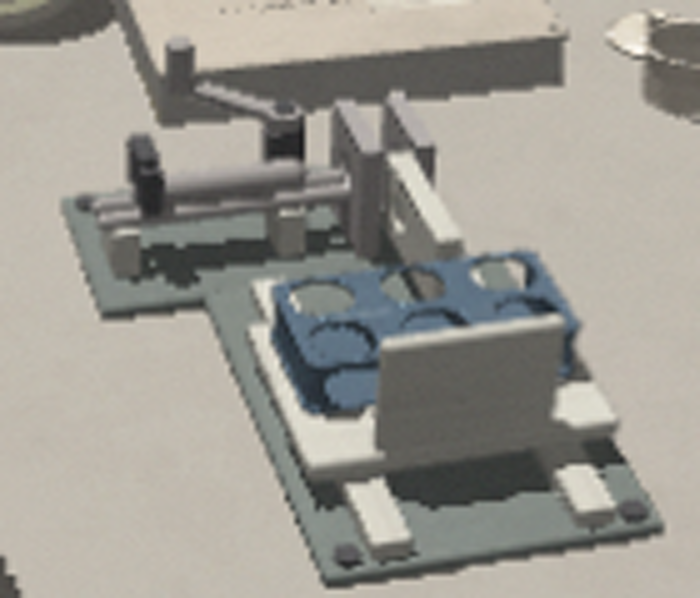

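View pics/scenecrop.png

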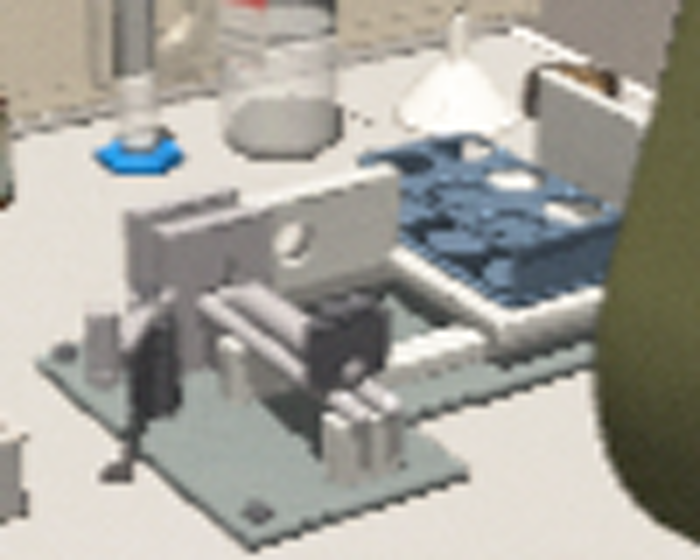

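```bash
python3 - <<'E'
from h import *
s=arm.observe(); print(R.from_rotvec(s["ee_rot"]).as_matrix().round(3))
c=pickle.load(open("side0.pkl","rb")); P=cloud(c)
def q(n,X,Y):
    u=int(round(220+X/5));v=int(round(165+Y/4.6));print(n,P[v-1:v+2,u-1:u+2].reshape(-1,3).round(3)[[1,4,7]].tolist())
q("plate L",395,395);q("plate R",550,380);q("lug near face r",362,200);q("head",150,190);q("peg",180,60);q("pin",240,182);q("pin2",180,188);q("base corner",330,580);q("base corner2",655,530);q("b3",70,200)
q("tonguehole",400,222);q("pivot",287,112)
E
```

```text
[[ 0.237 -0.     0.972]
 [-0.972  0.001  0.237]
 [-0.001 -1.     0.   ]]
plate L [[0.581, -0.21, 0.068], [0.58, -0.212, 0.067], [0.581, -0.211, 0.063]]
plate R [[0.65, -0.207, 0.062], [0.65, -0.207, 0.059], [0.649, -0.209, 0.058]]
lug near face r [[0.614, -0.037, 0.053], [0.614, -0.034, 0.048], [0.615, -0.031, 0.043]]
head [[0.513, -0.029, 0.067], [0.513, -0.029, 0.064], [0.514, -0.026, 0.059]]
peg [[0.55, 0.076, 0.077], [0.55, 0.076, 0.074], [0.549, 0.072, 0.073]]
pin [[0.56, -0.015, 0.054], [0.56, -0.015, 0.051], [0.56, -0.016, 0.049]]
pin2 [[0.531, -0.016, 0.056], [0.531, -0.015, 0.053], [0.53, -0.02, 0.053]]
base corner [[0.543, -0.258, 0.007], [0.542, -0.26, 0.006], [0.542, -0.26, 0.004]]
base corner2 [[0.686, -0.254, 0.006], [0.686, -0.256, 0.004], [0.685, -0.258, 0.004]]
b3 [[0.49, 0.065, 0.0], [0.488, 0.051, 0.007], [0.487, 0.045, 0.008]]
tonguehole [[0.631, -0.048, 0.043], [0.631, -0.048, 0.04], [0.629, -0.053, 0.041]]
pivot [[0.593, 0.031, 0.066], [0.593, 0.029, 0.064], [0.593, 0.029, 0.061]]
```

>>> play_rows([
  [0,[-39.5,0,42.6],0.21],
  [0,[-39.5,0,42.6],0.21],
  [0,[-39.5,0,42.6],0.21],
  [0,[-39.5,0,42.6],0.21],
  [0,[-39.5,0,42.6],0.21],
  [0,[-39.5,0,42.6],0.21],
  [0,[-39.5,0,42.6],0.21],
  [0,[-39.5,0,42.6],0.21],
], force=40)

```text
time: 0.82
eef_pos: [0.3144, -0.2544, 0.2313]
ee_rot: [-1.222, 1.189, -1.188]
wrist_force: [0.9, -0.2, -0.1]
gripper_width: 0.003
```

>>> play_rows([
  [0,[-20,0,14],0],
  [0,[-20,0,14],0],
  [0,[-20,0,14],0],
  [0,[-20,0,14],0],
  [0,[-20,0,14],0],
  [0,[-20,0,14],0],
  [0,[-20,0,14],0],
  [0,[-20,0,14],0],
])

```text
time: 1.48
eef_pos: [0.449, -0.0491, 0.231]
ee_rot: [-1.224, 1.187, -1.185]
wrist_force: [0.3, 0.8, 0.7]
gripper_width: 0.003
```

```bash
python3 - <<'E'
from h import *
s=arm.observe(); print(s["eef_pos"].round(4),R.from_rotvec(s["ee_rot"]).as_matrix().round(4).tolist())
c=wrist(); pickle.dump(c,open("w1.pkl","wb")); cv2.imwrite("pics/w1.png",cv2.resize(c["pixels"],(800,600),interpolation=cv2.INTER_CUBIC))
E
```

```text
[ 0.449  -0.0491  0.231 ] [[0.0318, -0.0009, 0.9995], [-0.9995, 0.0009, 0.0318], [-0.0009, -1.0, -0.0009]]
```

View pics/w1.png

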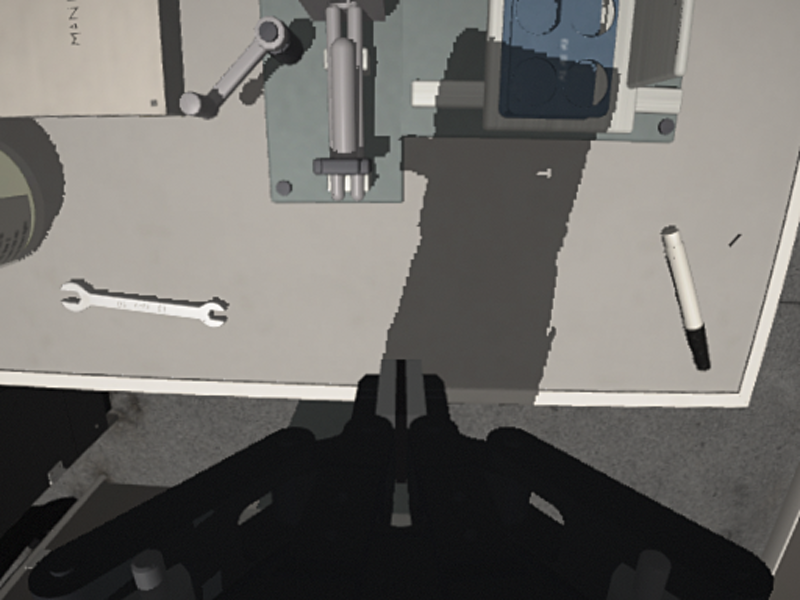

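>>> play_rows([
  [0,[4,0,4],0],
  [0,[4,0,8],0],
  [0,[4,0,11],0],
  [0,[4,0,11],0],
  [0,[4,0,11],0],
])

```text
time: 1.95
eef_pos: [0.5598, -0.0885, 0.2294]
ee_rot: [-1.224, 1.192, -1.186]
wrist_force: [-0.8, -0.1, 0.1]
gripper_width: 0.0
```

```bash
python3 - <<'E'
from h import *
s=arm.observe(); print(s["eef_pos"].round(4),s["joint_velocities"].round(3))
c=wrist(); pickle.dump(c,open("w2.pkl","wb")); cv2.imwrite("pics/w2.png",cv2.resize(c["pixels"],(800,600),interpolation=cv2.INTER_CUBIC))
E
```

```text
[ 0.5598 -0.0885  0.2294] [ 0.002 -0.071  0.057 -0.001 -0.003 -0.001]
```

View pics/w2.png

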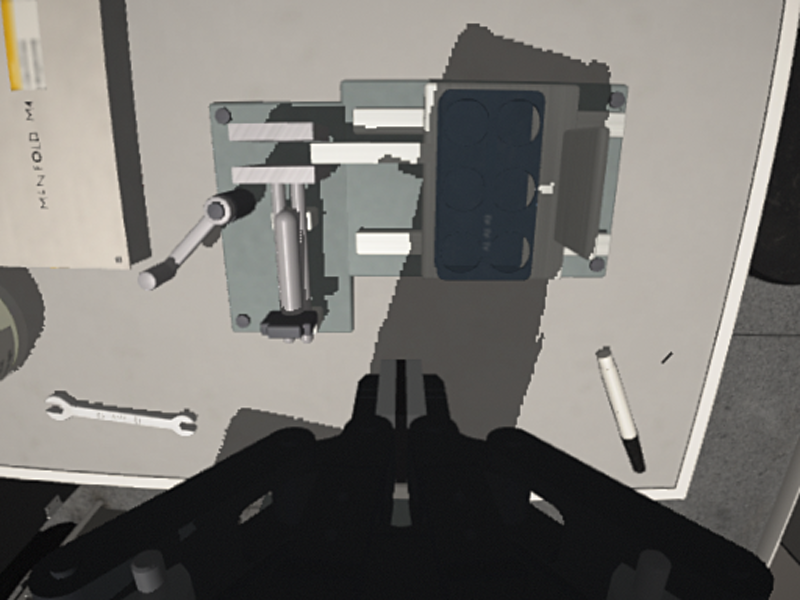

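```bash
python3 - <<'E'
from h import *
s=arm.observe(); print(s["eef_pos"].round(4))
c=wrist(); pickle.dump(c,open("w3.pkl","wb")); P=cloud(c)
import itertools
z=P[...,2]
v,u=np.mgrid[:384,:512]
def grp(n,m):
    nn,l,st,_=cv2.connectedComponentsWithStats(m.astype(np.uint8))
    for i in range(1,nn):
        if st[i,4]>25:
            A=P[l==i]; r=cv2.minAreaRect((A[:,:2]*1000).astype(np.float32))
            print(n,st[i].tolist(),"mean",A.mean(0).round(4),"rect c",np.round(r[0],1),"size",np.round(r[1],1),"ang",round(r[2],2))
            if n=="lug": print(cv2.boxPoints(r).round(1).tolist())
roi=(v<225)&(u>80)&(u<420)
grp("lug",roi&(abs(z-.076)<.004)&(u<210)&(v<125))
grp("peg",roi&(abs(z-.084)<.004)&(u<150)&(v>150))
grp("plate",roi&(abs(z-.095)<.004)&(u>340))
grp("head",roi&(abs(z-.079)<.004)&(u<220)&(v>180))
grp("rack",roi&(abs(z-.063)<.003)&(u>270)&(u<360))
E
```

```text
[ 0.5591 -0.0882  0.2302]
lug [146, 78, 55, 12, 610] mean [ 0.6452 -0.0048  0.0759] rect c [645.  -5.] size [10.3 51.7] ang 0.9
[[639.4000244140625, 20.799999237060547], [640.2000122070312, -31.0], [650.5, -30.799999237060547], [649.7000122070312, 20.899999618530273]]
lug [199, 91, 11, 13, 61] mean [ 0.6322 -0.0343  0.0727] rect c [632.8 -34.3] size [11.   9.9] ang 7.49
[[626.7000122070312, -30.100000381469727], [628.0, -39.900001525878906], [638.9000244140625, -38.5], [637.5999755859375, -28.600000381469727]]
lug [148, 106, 55, 11, 582] mean [ 0.6192 -0.0058  0.076 ] rect c [619.1  -5.5] size [ 9.8 52.7] ang 1.0
[[613.7999877929688, 20.799999237060547], [614.7000122070312, -31.899999618530273], [624.4000244140625, -31.799999237060547], [623.5, 20.899999618530273]]
peg [88, 171, 15, 14, 144] mean [0.5507 0.0796 0.0834] rect c [550.3  80.2] size [13.  13.5] ang 60.43
plate [373, 80, 17, 85, 726] mean [ 0.6155 -0.2026  0.094 ] rect c [ 614.9 -203.3] size [78.1  8.6] ang 1.48
head [171, 207, 23, 9, 201] mean [ 0.5151 -0.0089  0.0789] rect c [514.7  -8.7] size [ 9.9 23.9] ang 3.17
rack [280, 56, 69, 123, 4126] mean [ 0.616  -0.1433  0.0629] rect c [ 613. -144.] size [124.5  66.8] ang 2.08
```

```bash
python3 - <<'E'
from h import *
c=arm.read_camera("scene"); pickle.dump(c,open("scene1.pkl","wb"))
O=np.array([.6141,-.0056,0]);a=np.deg2rad(1.1);ex=np.array([np.cos(a),np.sin(a),0]);ey=np.array([-ex[1],ex[0],0])
cv2.imwrite("pics/sc1.png",cv2.resize(c["pixels"][160:205,215:285],None,fx=10,fy=10,interpolation=cv2.INTER_NEAREST))
def pr(f):
    X=O+ex*f[0]/1e3+ey*f[1]/1e3+np.array([0,0,f[2]/1e3])
    return cv2.projectPoints(X.reshape(1,3),cv2.Rodrigues(c["R"])[0],c["t"],c["intrinsics"],c["dist"])[0].ravel()
for n,f in dict(lugTL=(0,26,76),lugTR=(0,-26,76),lugBR=(0,-26,8)).items(): p=pr(f);print(n,p.round(1),((p-[215,160])*10).round())
def ray(u,v,xf):
    p=cv2.undistortPoints(np.array([[[u,v]]],float),c["intrinsics"],c["dist"]).ravel()
    d=c["R"].T@np.array([*p,1]);o=-c["R"].T@c["t"]
    t=(xf/1e3-(o-O)@ex)/(d@ex);X=o+t*d-O;return np.array([X@ex,X@ey,X[2]])*1e3
print(ray(251.4,174.3,12))
for q in (20,30,40,50,60): print(q,pr((12,-q,50)).round(2))
E
```

```text
lugTL [232.6 173.2] [176. 132.]
lugTR [247.8 169.4] [328.  94.]
lugBR [248.  189.5] [330. 295.]
[ 12.         -46.11310751  50.25542668]
20 [244.14 176.28]
30 [246.94 175.55]
40 [249.72 174.82]
50 [252.47 174.09]
60 [255.2  173.38]
```

View pics/sc1.png

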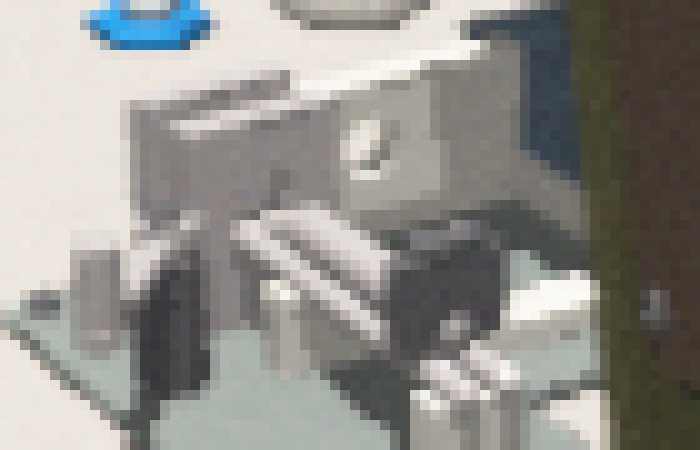

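```bash
cat >> h.py <<'E'
O=np.array([.6141,-.0056,0]);a_=np.deg2rad(1.1);ex=np.array([np.cos(a_),np.sin(a_),0]);ey=np.array([-ex[1],ex[0],0])
def fx(X): X=np.asarray(X)-O; return np.stack([X@ex,X@ey,X[...,2]],-1)*1e3
def to(f):
    "fixture mm -> tool shift cm"
    s=arm.observe(); M=R.from_rotvec(s["ee_rot"]).as_matrix()
    X=O+ex*f[0]/1e3+ey*f[1]/1e3+np.array([0,0,f[2]/1e3])
    return (M.T@(X-s["eef_pos"])*100).round(2)
def st():
    s=arm.observe(); M=R.from_rotvec(s["ee_rot"]).as_matrix()
    print("t",round(float(s["time"]),2),"fix",fx(s["eef_pos"]).round(1),"yaw",np.rad2deg(np.arctan2(M[1,2],M[0,2])).round(2),"F",(s["wrist_force"]@np.array([ex,ey,[0,0,1]]).T).round(1),"w",round(float(s["gripper_width"]),3))
E
python3 - <<'E'
from h import *
st(); print(to((-5,-245,230)),to((-5,-245,68)))
E
```

```text
t 2.1 fix [-56.9 -81.  231.4] yaw 1.66 F [ 0.6 -0.2  0.6] w 0.005
[16.45  0.13  5.04] [16.46 16.33  5.04]
```

>>> play_rows([
  [0,[4,0,1.5],0.01],
  [0,[8,0,3],0.01],
  [0,[12,1,4.5],0.01],
  [0,[16.5,4,5],0.01],
  [0,[16.5,8,5],0.01],
  [0,[16.5,12,5],0.01],
  [0,[16.5,16,5],0.01],
  [0,[16.5,16,5],0.01],
])

```text
time: 2.77
eef_pos: [0.6095, -0.2504, 0.0647]
ee_rot: [-1.221, 1.205, -1.188]
wrist_force: [-0.2, 0.4, -1.6]
gripper_width: -0.003
```

>>> play_rows([
  [0,[0,0,0],0],
  [0,[0,0,0],0],
])

```text
time: 2.93
eef_pos: [0.6094, -0.2504, 0.0664]
ee_rot: [-1.221, 1.205, -1.189]
wrist_force: [-0.7, -1.1, 0.2]
gripper_width: -0.001
```

```bash
python3 - <<'E'
from h import *
st(); c=wrist(); st();pickle.dump(c,open("w4.pkl","wb")); cv2.imwrite("pics/w4.png",cv2.resize(c["pixels"],(800,600),interpolation=cv2.INTER_CUBIC))
P=cloud(c); F=fx(P.reshape(-1,3))
m=(abs(F[:,2]-95)<4)&(F[:,1]>-230)&(F[:,1]<-180)&(F[:,0]>-60)&(F[:,0]<50)
print(m.sum(),F[m].min(0),F[m].max(0))
E
```

```text
t 2.93 fix [  -9.4 -244.7   66.4] yaw 1.01 F [-0.7 -1.1  0.2] w -0.001
t 2.98 fix [  -8.7 -244.9   67.6] yaw 1.02 F [0.9 0.9 1.6] w 0.0
2151 [ -41.87948983 -203.03401681   91.00579433] [  36.4804438  -194.40649609   96.84323772]
```

View pics/w4.png

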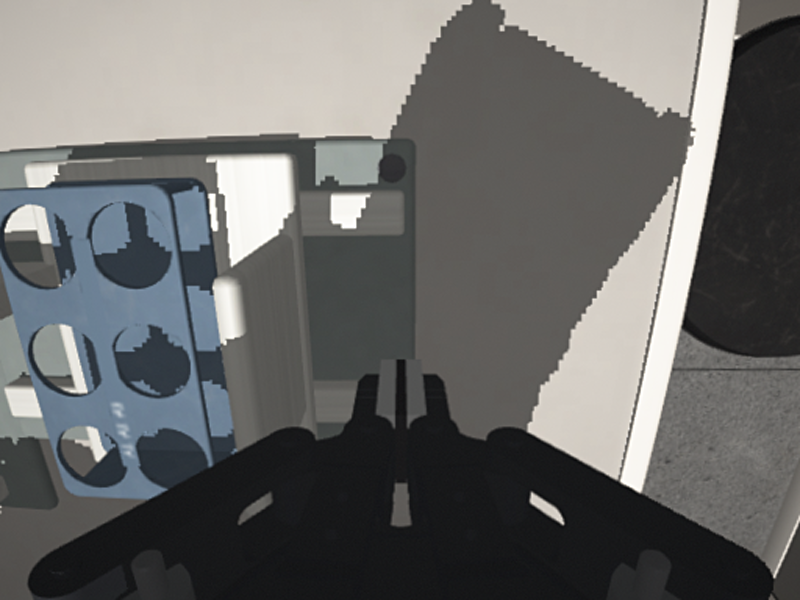

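>>> play_rows([
  [0,[-1.0,0,0],0],
  [0,[-2,0,0],0],
  [0,[-2.6,0,0],0],
  [0,[-3.2,0,0],0],
  [0,[-3.8,0,0],0],
  [0,[-4.4,0,0],0],
  [0,[-5,0,0],0],
  [0,[-5.3,0,0],0],
])

```text
time: 3.65
eef_pos: [0.6092, -0.1968, 0.0677]
ee_rot: [-1.22, 1.203, -1.19]
wrist_force: [0.9, -0.8, 1.0]
gripper_width: 0.004
```

>>> play_rows([
  [0,[0,0,0],0],
])

```text
time: 3.73
eef_pos: [0.6092, -0.1961, 0.0677]
ee_rot: [-1.22, 1.203, -1.189]
wrist_force: [0.5, -1.5, 0.3]
gripper_width: -0.001
```

```bash
cat >>h.py <<'E'
def plate(c):
    P=cloud(c); F=fx(P.reshape(-1,3))
    m=(abs(F[:,2]-95)<4)&(F[:,1]>-230)&(F[:,1]<-120)&(F[:,0]>-60)&(F[:,0]<50)
    m=m.reshape(P.shape[:2]); m[235:]=0
    A=F[m.ravel()]; r=cv2.minAreaRect(A[:,:2].astype(np.float32)); print("plate",len(A),np.round(r,1) if 0 else r, "y pct",np.percentile(A[:,1],[1,50,99]).round(1))
E
python3 - <<'E'
from h import *
plate(pickle.load(open("w3.pkl","rb")))
plate(pickle.load(open("w4.pkl","rb")))
st(); c=wrist(); st(); plate(c)
cv2.imwrite("pics/w5.png",cv2.resize(c["pixels"],(800,600),interpolation=cv2.INTER_CUBIC))
c=arm.read_camera("scene");cv2.imwrite("pics/sc2.png",cv2.resize(c["pixels"][160:205,215:285],None,fx=10,fy=10,interpolation=cv2.INTER_NEAREST))
E
```

```text
plate 726 ((-3.02301025390625, -197.64695739746094), (78.13258361816406, 8.580902099609375), 0.3764248490333557) y pct [-201.4 -196.8 -193.6]
plate 1117 ((23.209148406982422, -198.52818298339844), (26.541990280151367, 8.24773120880127), 0.01706627756357193) y pct [-202.4 -199.3 -194.9]
t 3.73 fix [  -8.6 -190.4   67.7] yaw 1.07 F [ 0.4 -1.5  0.3] w -0.001
t 3.78 fix [  -8.6 -190.6   67.7] yaw 1.07 F [-0.   0.3 -0.3] w -0.003
plate 1075 ((23.37226104736328, -171.81565856933594), (26.270841598510742, 8.19071102142334), 0.42085060477256775) y pct [-175.8 -172.3 -168. ]
```

View pics/w5.png

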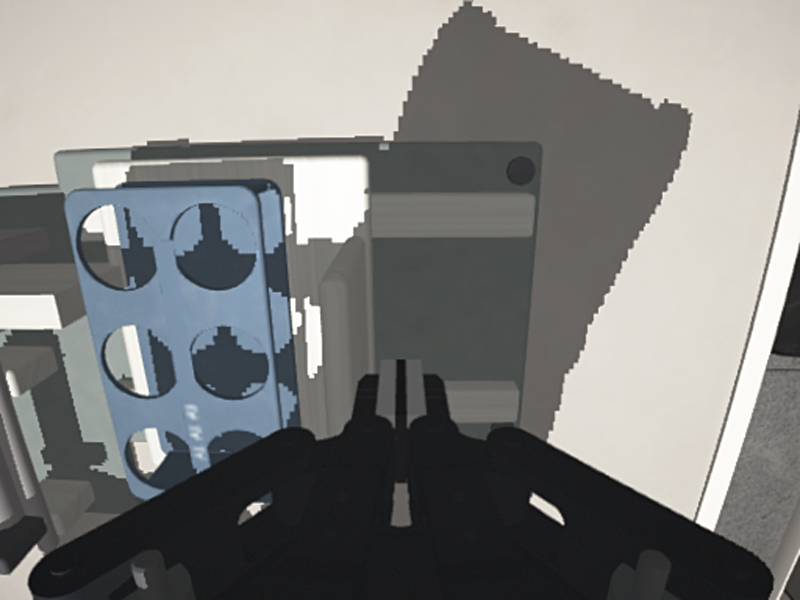

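View pics/sc2.png

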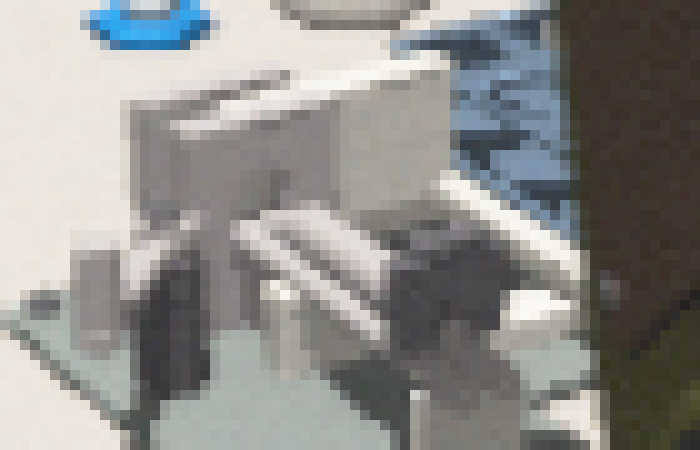

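>>> play_rows([
  [0,[-0.5,0,0],0],
  [0,[-1.0,0,0],0],
  [0,[-1.4,0,0],0],
  [0,[-1.65,0,0],0],
  [0,[-1.65,0,0],0],
  [0,[-1.65,0,0],0],
])

```text
time: 4.33
eef_pos: [0.6089, -0.1798, 0.0676]
ee_rot: [-1.22, 1.203, -1.189]
wrist_force: [-0.1, 0.6, 0.4]
gripper_width: -0.001
```

```bash
python3 - <<'E'
from h import *
st(); c=wrist(); st(); plate(c)
print(to((-140,-150,110)),to((-140,0,110)))
E
```

```text
t 4.33 fix [  -8.6 -174.    67.6] yaw 1.07 F [-0.1  0.6  0.4] w -0.001
t 4.38 fix [  -8.6 -174.2   67.7] yaw 1.06 F [ 0.1 -0.3  0. ] w -0.002
plate 1069 ((23.339672088623047, -154.71173095703125), (26.103330612182617, 8.204157829284668), 0.12756656110286713) y pct [-158.7 -155.2 -150.7]
[ -2.43  -4.13 -13.18] [-17.43  -4.07 -13.18]
```

>>> play_rows([
  [0,[0.8,0,0],0],
  [0,[0.8,-2.5,0],0],
  [0,[0.5,-4.2,-3],0],
  [0,[-2.5,-4.2,-6],0],
  [0,[-5.5,-4.2,-9],0],
  [0,[-9,-4.2,-11.2],0],
  [0,[-12.5,-4.2,-13.2],0],
  [0,[-16,-4.2,-13.2],0],
])

```text
time: 5.05
eef_pos: [0.4713, -0.0219, 0.1114]
ee_rot: [-1.22, 1.205, -1.19]
wrist_force: [0.4, 0.3, 0.4]
gripper_width: 0.001
```

>>> play_rows([
  [0,[-1.4,0,0],0],
  [0,[-1.4,0,0],0],
  [0,[-1.4,0,0],0],
])

```text
time: 5.3
eef_pos: [0.4714, -0.008, 0.1117]
ee_rot: [-1.22, 1.203, -1.189]
wrist_force: [0.5, -0.3, -0.4]
gripper_width: 0.002
```

```bash
python3 - <<'E'
from h import *
st(); c=wrist(); st(); 
cv2.imwrite("pics/w6.png",cv2.resize(c["pixels"],(800,600),interpolation=cv2.INTER_CUBIC))
P=cloud(c);F=fx(P);v,u=np.mgrid[:384,:512]
for n,z0,b in (("head",79,(-120,-80,-25,25)),("lug",76,(-10,20,-40,40)),("peg",84,(-100,-30,60,110))):
    m=(abs(F[...,2]-z0)<3)&(F[...,0]>b[0])&(F[...,0]<b[1])&(F[...,1]>b[2])&(F[...,1]<b[3])&(v<235)
    A=F[m]; 
    if len(A): print(n,len(A),np.percentile(A,[2,50,98],axis=0).round(1).tolist())
print(to((-122,0,48)))
E
```

```text
t 5.3 fix [-142.7    0.4  111.7] yaw 1.05 F [ 0.5 -0.3 -0.4] w 0.002
t 5.35 fix [-142.7   -0.3  111.5] yaw 0.99 F [-0.3  0.6 -0.6] w -0.002
head 651 [[-104.3, -12.3, 76.9], [-99.1, -1.0, 78.8], [-94.5, 10.3, 80.2]]
peg 476 [[-68.5, 81.1, 81.5], [-62.4, 86.7, 83.6], [-56.5, 93.3, 85.3]]
[-0.01  6.34  2.12]
```

View pics/w6.png

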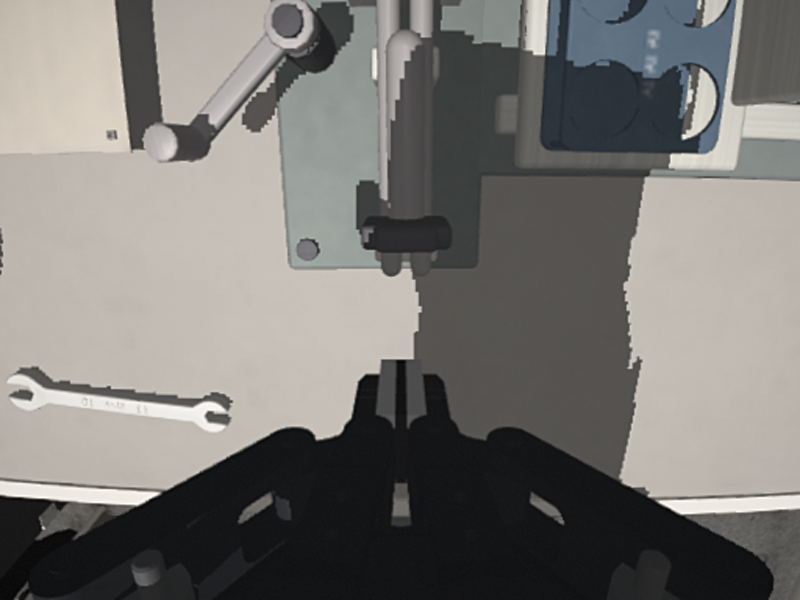

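>>> play_rows([
  [0,[0.05,2,2.0],0],
  [0,[0.05,4,2.0],0],
  [0,[0.05,5.2,2.0],0],
  [0,[0.05,5.9,2.0],0],
  [0,[0.05,6.2,2.0],0],
  [0,[0.05,6.35,2.0],0],
  [0,[0.05,6.35,2.0],0],
])

```text
time: 5.93
eef_pos: [0.4913, -0.0089, 0.0483]
ee_rot: [-1.22, 1.204, -1.19]
wrist_force: [-1.2, 0.4, -0.0]
gripper_width: 0.001
```

```bash
python3 - <<'E'
from h import *
st()
E
```

```text
t 5.93 fix [-122.9   -1.    48.3] yaw 0.96 F [-1.2  0.4 -0. ] w 0.001
```

>>> play_rows([
  [0,[0,0,0.7],0],
  [0,[0,0,1.4],0],
  [0,[0,0,2.0],0],
  [0,[0,0,2.6],0],
  [0,[0,0,3.2],0],
  [0,[0,0,3.8],0],
  [0,[0,0,4.4],0],
  [0,[0,0,5.0],0],
])

```text
time: 6.6
eef_pos: [0.5419, -0.008, 0.0479]
ee_rot: [-1.22, 1.204, -1.19]
wrist_force: [-1.5, -0.6, 0.7]
gripper_width: 0.0
```

```bash
cat >>h.py <<'E'
def feats(c,hx=(-115,10)):
    F=fx(cloud(c));v,u=np.mgrid[:384,:512]
    for n,z0,b in (("head",79,(*hx,-25,25)),("peg",84,(-100,0,-40,110)),("rack",63,(-80,80,-180,-40))):
        m=(abs(F[...,2]-z0)<2.2)&(F[...,0]>b[0])&(F[...,0]<b[1])&(F[...,1]>b[2])&(F[...,1]<b[3])&(v<238)
        A=F[m]
        if len(A)>10: print(n,len(A),np.percentile(A,[2,50,98],axis=0).round(1).tolist())
E
python3 - <<'E'
from h import *
st(); c=wrist(); st(); feats(c)
cv2.imwrite("pics/w7.png",cv2.resize(c["pixels"],(800,600),interpolation=cv2.INTER_CUBIC))
E
```

```text
t 6.6 fix [-72.3  -1.1  47.9] yaw 0.96 F [-1.6 -0.6  0.7] w 0.0
t 6.65 fix [-71.4  -1.1  48. ] yaw 0.96 F [-0.   0.1  0. ] w -0.001
head 648 [[-51.7, -21.1, 76.8], [-49.7, -0.8, 77.5], [9.3, 21.2, 79.9]]
rack 13657 [[-59.8, -121.6, 61.2], [-9.7, -90.4, 62.9], [39.1, -61.7, 64.3]]
```

View pics/w7.png

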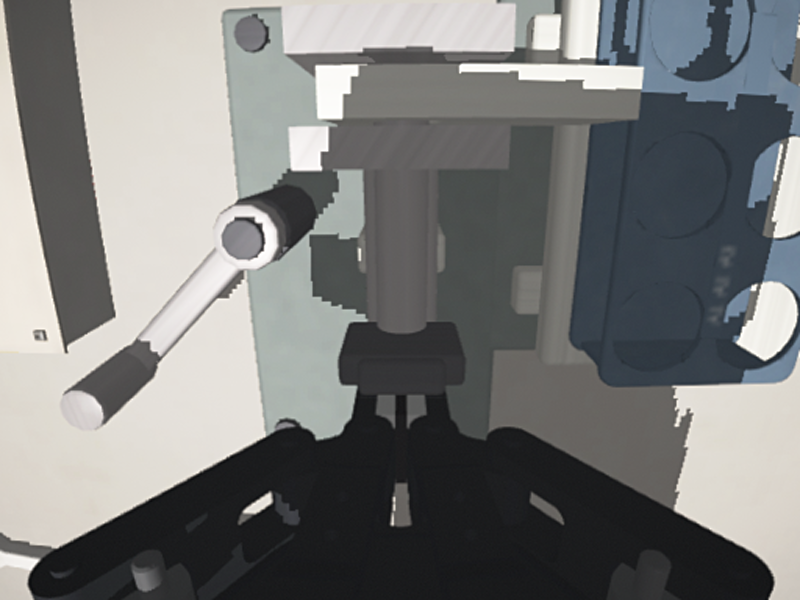

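```bash
python3 - <<'E'
from h import *
c=wrist(); F=fx(cloud(c)); s=arm.observe(); t=fx(s["eef_pos"]); D=F-t
v,u=np.mgrid[:384,:512]
g=(v>230)&(abs(D[...,0])<60)&(D[...,2]>0)&(c["pixels"].max(-1)<70)
for lo,hi in ((0,10),(10,16),(16,22),(22,30),(30,40),(40,50),(50,60),(60,80),(80,110)):
    m=g&(abs(D[...,1])>=lo)&(abs(D[...,1])<hi)
    if m.sum()>5: print(lo,hi,m.sum(),"zmin",np.percentile(D[m][:,2],[1,10]).round(0),"x",np.percentile(D[m][:,0],[2,98]).round(0))
E
```

```text
0 10 9380 zmin [25. 31.] x [-6. 22.]
10 16 5474 zmin [21. 31.] x [ 8. 22.]
16 22 2431 zmin [25. 46.] x [ 4. 22.]
22 30 4251 zmin [46. 53.] x [-7. 15.]
30 40 7792 zmin [51. 57.] x [-7. 14.]
40 50 6350 zmin [63. 70.] x [ 2. 14.]
50 60 3459 zmin [74. 79.] x [11. 15.]
60 80 321 zmin [3. 5.] x [ 9. 15.]
80 110 221 zmin [4. 5.] x [ 7. 15.]
```

>>> play_rows([
  [0,[0,0,0.7],0],
  [0,[0,0,1.4],0],
  [0,[0,0,2.1],0],
  [0,[0,0,2.8],0],
  [0,[0,0,3.4],0],
  [0,[0,0,4.0],0],
  [0,[0,0,4.5],0],
  [0,[0,0,4.5],0],
])

```text
time: 7.37
eef_pos: [0.5879, -0.0073, 0.0475]
ee_rot: [-1.219, 1.203, -1.191]
wrist_force: [-0.6, -0.4, 0.3]
gripper_width: 0.003
```

>>> play_rows([
  [0,[0,0,0.3],0],
  [0,[0,0,0.5],0],
  [0,[0,0,0.6],0],
])

```text
time: 7.62
eef_pos: [0.5925, -0.0073, 0.0469]
ee_rot: [-1.222, 1.207, -1.189]
wrist_force: [-14.4, -0.7, 6.4]
gripper_width: 0.004
```

```bash
python3 - <<'E'
from h import *
st(); c=wrist(); st(); feats(c,(-40,-2))
cv2.imwrite("pics/w8.png",cv2.resize(c["pixels"],(800,600),interpolation=cv2.INTER_CUBIC))
E
```

```text
t 7.62 fix [-21.6  -1.3  46.9] yaw 0.97 F [-14.4  -0.4   6.4] w 0.004
t 7.67 fix [-21.7  -1.3  46.9] yaw 0.97 F [-11.6  -1.3   3.8] w -0.001
rack 8744 [[-6.5, -123.2, 61.2], [22.5, -90.7, 62.9], [57.1, -61.4, 64.2]]
```

View pics/w8.png

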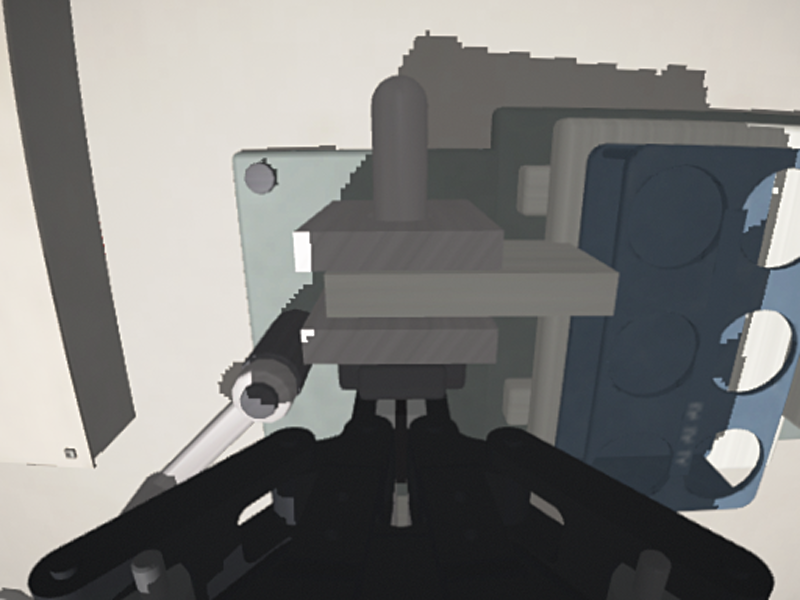

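>>> play_rows([
  [0,[0,0,0.2],0],
  [0,[0,0,0.3],0],
  [0,[0,0,0.3],0],
])

```text
time: 7.92
eef_pos: [0.5927, -0.0072, 0.0463]
ee_rot: [-1.228, 1.213, -1.184]
wrist_force: [-22.4, -0.6, 11.2]
gripper_width: -0.001
```

```bash
python3 - <<'E'
from h import *
st(); c=wrist(); st(); F=fx(cloud(c)); v,u=np.mgrid[:384,:512]
m=(abs(F[...,1])<4)&(F[...,2]>44)&(F[...,2]<62)&(F[...,0]>38)&(F[...,0]<100)&(v<240)
print("nose",np.percentile(F[m][:,0],[95,99,100]),F[m][:,2].max())
m=(F[...,2]>70)&(F[...,2]<85)&(abs(F[...,1])<26)&(v<245)&(abs(F[...,0])<50)
A=F[m]
for y0 in(-14,-5,5,14):
    B=A[abs(A[:,1]-y0)<2]; h,e=np.histogram(B[:,0],bins=np.arange(-14,40,2)); print(y0,list(zip(e[:-1].astype(int).tolist(),h.tolist())))
E
```

```text
t 7.92 fix [-21.4  -1.2  46.3] yaw 0.97 F [-22.4  -0.2  11.2] w -0.001
t 7.97 fix [-21.4  -1.2  46.3] yaw 0.98 F [-22.    0.1  10.7] w -0.004
nose [72.70833312 74.4762772  75.09959965] 60.52981389605683
-14 [(-14, 0), (-12, 0), (-10, 0), (-8, 2), (-6, 24), (-4, 31), (-2, 25), (0, 34), (2, 46), (4, 41), (6, 48), (8, 39), (10, 62), (12, 30), (14, 45), (16, 45), (18, 43), (20, 47), (22, 42), (24, 26), (26, 40), (28, 49), (30, 52), (32, 53), (34, 55), (36, 42)]
-5 [(-14, 0), (-12, 0), (-10, 0), (-8, 0), (-6, 0), (-4, 24), (-2, 61), (0, 53), (2, 44), (4, 41), (6, 44), (8, 39), (10, 65), (12, 40), (14, 47), (16, 43), (18, 45), (20, 42), (22, 43), (24, 23), (26, 42), (28, 47), (30, 55), (32, 49), (34, 48), (36, 40)]
5 [(-14, 0), (-12, 0), (-10, 0), (-8, 0), (-6, 0), (-4, 22), (-2, 64), (0, 45), (2, 41), (4, 46), (6, 43), (8, 46), (10, 58), (12, 40), (14, 45), (16, 48), (18, 42), (20, 45), (22, 49), (24, 21), (26, 40), (28, 48), (30, 51), (32, 51), (34, 52), (36, 36)]
14 [(-14, 0), (-12, 0), (-10, 0), (-8, 0), (-6, 35), (-4, 41), (-2, 20), (0, 40), (2, 38), (4, 38), (6, 46), (8, 49), (10, 54), (12, 39), (14, 43), (16, 45), (18, 45), (20, 45), (22, 45), (24, 20), (26, 46), (28, 45), (30, 53), (32, 55), (34, 53), (36, 41)]
```

```bash
python3 - <<'E'
from h import *
s=arm.observe();print(s["joints"].round(3))
for n in("side0","scene0","w1"):
    c=pickle.load(open(n+".pkl","rb"));F=fx(cloud(c)).reshape(-1,3)
    for lo,hi in((25,60),(60,100),(100,135),(140,150)):
        m=(F[:,2]>lo)&(F[:,2]<hi)&(F[:,1]>50)&(F[:,1]<300)&(abs(F[:,0]+90)<220)
        A=F[m]
        # split jar vs box
        if len(A)>20: print(n,lo,len(A),np.percentile(A,[2,50,98],axis=0).round(0).tolist())
print(to((-50,-1,47)),to((-50,-1,130)))
E
```

```text
[-0.075  0.61   1.536  0.003  1.015  1.477]
side0 25 3015 [[-171.0, 117.0, 27.0], [17.0, 209.0, 41.0], [125.0, 293.0, 58.0]]
side0 60 712 [[-183.0, 69.0, 60.0], [-112.0, 262.0, 75.0], [104.0, 296.0, 99.0]]
side0 100 455 [[-177.0, 254.0, 101.0], [-133.0, 274.0, 113.0], [-85.0, 297.0, 133.0]]
side0 140 147 [[-163.0, 270.0, 140.0], [-132.0, 284.0, 146.0], [-97.0, 300.0, 149.0]]
scene0 25 1596 [[-181.0, 85.0, 27.0], [-9.0, 182.0, 41.0], [126.0, 295.0, 58.0]]
scene0 60 345 [[-182.0, 65.0, 61.0], [-168.0, 281.0, 75.0], [102.0, 299.0, 99.0]]
scene0 100 247 [[-180.0, 261.0, 101.0], [-161.0, 283.0, 112.0], [-130.0, 299.0, 134.0]]
scene0 140 147 [[-162.0, 275.0, 141.0], [-136.0, 290.0, 146.0], [-103.0, 300.0, 147.0]]
w1 25 9354 [[-154.0, 67.0, 28.0], [-33.0, 183.0, 41.0], [9.0, 262.0, 59.0]]
w1 60 483 [[-69.0, 51.0, 60.0], [-60.0, 82.0, 71.0], [-18.0, 93.0, 85.0]]
[-0.01 -0.01 -2.86] [-0.05 -8.31 -3.01]
```

>>> play_rows([
  [0,[0,0,-1],0],
  [0,[0,-0.5,-2.8],0],
  [0,[0,-4,-3.4],0],
  [0,[-2.5,-7,-4.2],0],
  [0,[-6,-8,-5],0],
  [0,[-9.5,-8,-5],0],
  [0,[-12,-8,-5],0],
  [0,[-12,-8,-5],0],
])

```text
time: 8.63
eef_pos: [0.5419, 0.1155, 0.1284]
ee_rot: [-1.228, 1.21, -1.182]
wrist_force: [-0.7, 0.4, -0.4]
gripper_width: 0.001
```

```bash
python3 - <<'E'
from h import *
st(); c=wrist(); st(); feats(c,(-20,-2))
cv2.imwrite("pics/w9.png",cv2.resize(c["pixels"],(800,600),interpolation=cv2.INTER_CUBIC))
print(to((-70,118,64)))
E
```

```text
t 8.63 fix [-69.9 122.4 128.4] yaw 1.17 F [-0.7  0.4 -0.4] w 0.001
t 8.68 fix [-69.8 120.5 128.1] yaw 1.14 F [-0.2 -0.2  0.5] w 0.005
head 428 [[-9.9, -11.4, 77.2], [-6.0, 0.6, 78.9], [-2.2, 11.5, 80.4]]
peg 285 [[-68.0, 82.3, 82.1], [-61.5, 88.1, 83.8], [-55.8, 93.8, 85.2]]
rack 534 [[-65.2, -74.6, 60.9], [-39.8, -63.3, 62.6], [-10.3, -60.8, 64.0]]
[0.28 6.4  0.1 ]
```

View pics/w9.png

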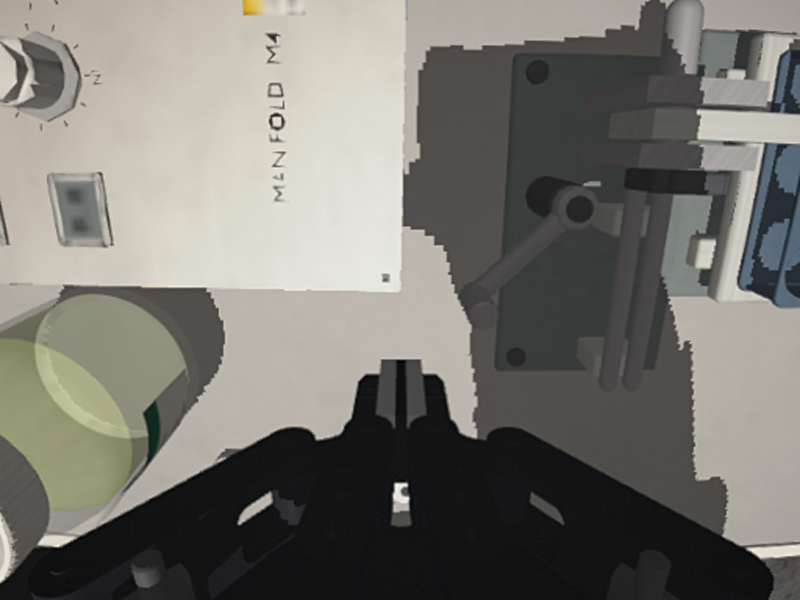

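>>> play_rows([
  [0,[0,3,-0.3],0],
  [0,[0,5,-0.3],0],
  [0,[0,6,-0.3],0],
  [0,[0,6.4,-0.3],0],
  [0,[0,6.4,-0.3],0],
])

```text
time: 9.1
eef_pos: [0.5379, 0.1132, 0.0638]
ee_rot: [-1.229, 1.211, -1.183]
wrist_force: [-0.6, 0.2, 0.7]
gripper_width: 0.003
```

>>> play_rows([
  [0,[1.0,0,0],0],
  [0,[1.8,0,-0.1],0],
  [0,[2.6,0,-0.2],0],
  [0,[3.4,0,-0.3],0],
  [0,[4.2,0,-0.4],0],
  [0,[5,0,-0.4],0],
  [0,[5.8,0,-0.4],0],
  [0,[5.8,0,-0.4],0],
])

```text
time: 9.77
eef_pos: [0.5323, 0.0541, 0.0635]
ee_rot: [-1.233, 1.216, -1.18]
wrist_force: [1.4, -0.0, 0.4]
gripper_width: -0.0
```

```bash
python3 - <<'E'
from h import *
st(); c=wrist(); st(); feats(c,(-20,-2))
cv2.imwrite("pics/w10.png",cv2.resize(c["pixels"],(800,600),interpolation=cv2.INTER_CUBIC))
E
```

```text
t 9.77 fix [-80.6  61.3  63.5] yaw 1.09 F [ 1.4 -0.1  0.4] w -0.0
t 9.82 fix [-78.6  61.2  64.3] yaw 1.07 F [0.9 1.3 0.3] w -0.0
head 1069 [[-9.7, -11.3, 77.3], [-5.8, 0.6, 79.0], [-2.2, 11.4, 80.3]]
rack 1404 [[-65.0, -76.8, 60.9], [-35.0, -63.5, 62.6], [5.2, -60.1, 64.1]]
```

View pics/w10.png

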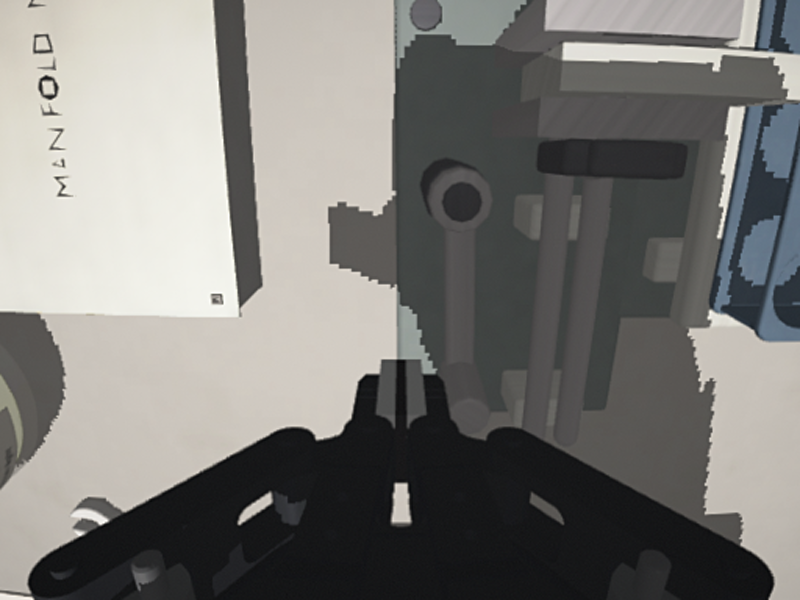

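>>> play_rows([
  [0,[0.6,0,0],0],
  [0,[1.2,0,0.1],0],
  [0,[1.8,0,0.2],0],
  [0,[2.4,0,0.4],0],
  [0,[3.0,0,0.6],0],
  [0,[3.4,0,0.8],0],
  [0,[3.7,0,0.9],0],
  [0,[3.7,0,0.9],0],
])

```text
time: 10.48
eef_pos: [0.5443, 0.0167, 0.0639]
ee_rot: [-1.229, 1.212, -1.183]
wrist_force: [0.7, -0.6, -0.1]
gripper_width: -0.001
```

```bash
python3 - <<'E'
from h import *
st(); c=wrist(); st(); feats(c,(-20,-2))
cv2.imwrite("pics/w11.png",cv2.resize(c["pixels"],(800,600),interpolation=cv2.INTER_CUBIC))
E
```

```text
t 10.48 fix [-69.4  23.6  63.9] yaw 1.04 F [ 0.6 -0.6 -0.1] w -0.001
t 10.53 fix [-69.6  23.9  63.9] yaw 1.05 F [ 0.2 -0.1 -0.2] w 0.003
head 988 [[-9.7, -11.5, 77.4], [-5.7, -0.1, 79.0], [-2.3, 10.8, 80.3]]
rack 9967 [[-64.4, -109.5, 61.2], [-15.3, -85.9, 62.9], [49.2, -61.4, 64.2]]
```

View pics/w11.png

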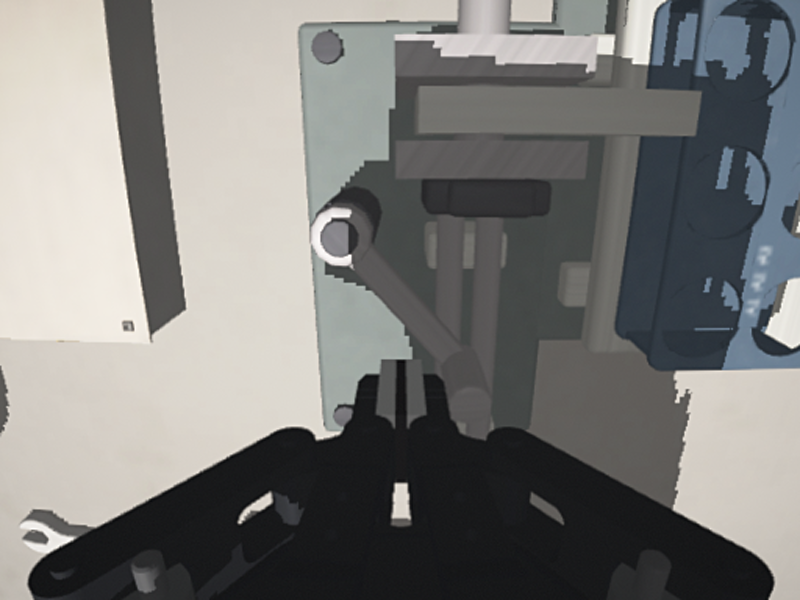

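>>> play_rows([
  [0,[-0.8,0,-0.2],0],
  [0,[-0.8,0,-1.5],0],
  [0,[-0.4,0,-2.7],0],
  [0,[0.8,0,-2.8],0],
  [0,[2.0,0,-2.8],0],
  [0,[2.4,0,-2.6],0],
  [0,[2.4,0,-2.4],0],
])

```text
time: 11.12
eef_pos: [0.5212, -0.0086, 0.0643]
ee_rot: [-1.228, 1.213, -1.184]
wrist_force: [-0.7, 0.5, -0.8]
gripper_width: -0.0
```

```bash
python3 - <<'E'
from h import *
st(); c=wrist(); st(); feats(c,(-20,-2))
cv2.imwrite("pics/w12.png",cv2.resize(c["pixels"],(800,600),interpolation=cv2.INTER_CUBIC))
E
```

```text
t 11.12 fix [-92.9  -1.2  64.3] yaw 0.96 F [-0.7  0.5 -0.8] w -0.0
t 11.17 fix [-92.7  -0.7  64.3] yaw 0.97 F [-0.2  0.1  1.1] w -0.0
head 1237 [[-10.0, -11.6, 77.2], [-5.9, -0.6, 78.9], [-2.1, 10.6, 80.2]]
peg 664 [[-71.4, -2.8, 82.1], [-65.2, 3.1, 83.7], [-59.5, 9.3, 84.9]]
rack 13800 [[-64.4, -125.6, 61.2], [-19.1, -91.9, 62.8], [24.4, -61.7, 64.3]]
```

View pics/w12.png

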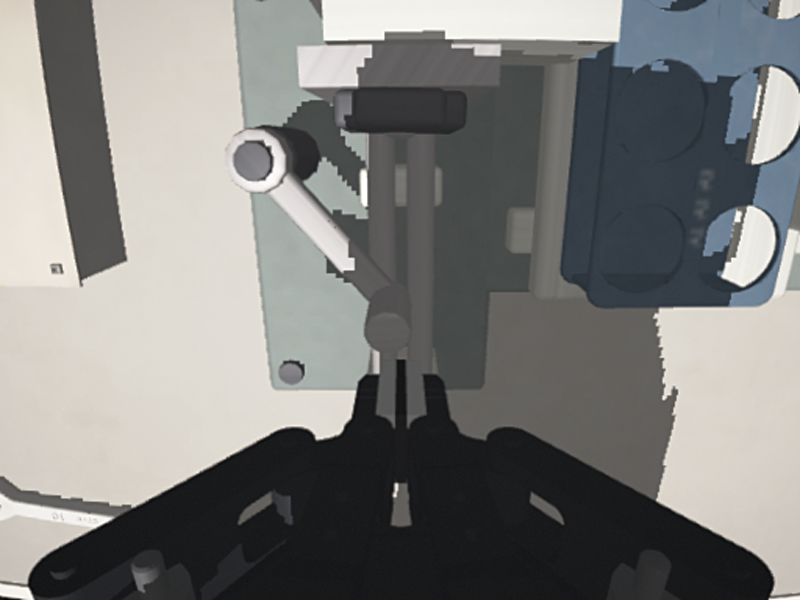

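>>> play_rows([
  [0,[0,0,1.0],0],
  [0,[0.2,0,1.7],0],
  [0,[0.6,0,2.4],0],
  [0,[1.0,0,3.1],0],
  [0,[1.3,0,3.8],0],
  [0,[1.5,0,4.4],0],
  [0,[1.6,0,4.9],0],
  [0,[1.6,0,5.1],0],
])

```text
time: 11.83
eef_pos: [0.5734, -0.0233, 0.0632]
ee_rot: [-1.228, 1.213, -1.185]
wrist_force: [-0.9, 0.2, -0.0]
gripper_width: 0.001
```

>>> play_rows([
  [0,[0,0,0.2],0],
  [0,[0,0,0.4],0],
  [0,[0,0,0.5],0],
])

```text
time: 12.08
eef_pos: [0.578, -0.0231, 0.0629]
ee_rot: [-1.229, 1.214, -1.184]
wrist_force: [-9.2, -1.8, 4.7]
gripper_width: 0.001
```

```bash
python3 - <<'E'
from h import *
st(); c=wrist(); st()
cv2.imwrite("pics/w13.png",cv2.resize(c["pixels"],(800,600),interpolation=cv2.INTER_CUBIC))
E
```

```text
t 12.08 fix [-36.4 -16.8  62.9] yaw 0.97 F [-9.3 -1.6  4.7] w 0.001
t 12.13 fix [-36.5 -16.8  63. ] yaw 0.97 F [-6.5 -0.9  4.3] w -0.001
```

View pics/w13.png

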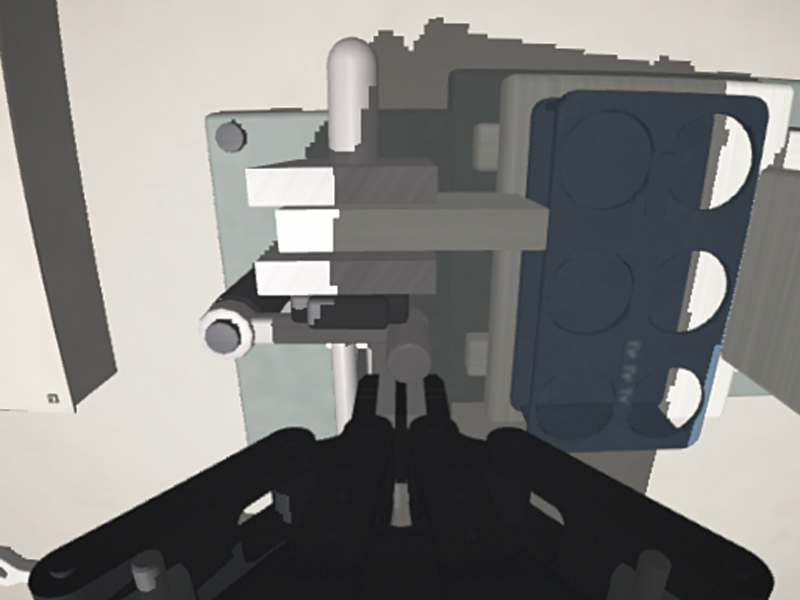

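>>> play_rows([
  [0,[0,0,0.2],0],
  [0,[0,0,0.3],0],
  [0,[0,0,0.3],0],
])

```text
time: 12.38
eef_pos: [0.5784, -0.0231, 0.0628]
ee_rot: [-1.235, 1.219, -1.18]
wrist_force: [-23.9, -2.7, 14.2]
gripper_width: 0.001
```

>>> play_rows([
  [0,[0,0,-0.8],0],
  [0,[0,0,-2],0],
  [0,[0,0,-3],0],
  [0,[0,-3,-4],0],
  [0,[0,-6,-5],0],
  [0,[0,-9,-5.5],0],
  [0,[0,-9,-5.5],0],
  [0,[0,-9,-5.5],0],
])

```text
time: 13.05
eef_pos: [0.5266, -0.0244, 0.1558]
ee_rot: [-1.233, 1.216, -1.182]
wrist_force: [-0.2, -0.5, -1.0]
gripper_width: 0.001
```

```bash
python3 - <<'E'
from h import *
st(); c=wrist(); st(); feats(c,(-12,-2))
cv2.imwrite("pics/w14.png",cv2.resize(c["pixels"],(800,600),interpolation=cv2.INTER_CUBIC))
F=fx(cloud(c)); v,u=np.mgrid[:384,:512]
m=(abs(F[...,1])<4)&(F[...,2]>44)&(F[...,2]<62)&(F[...,0]>38)&(F[...,0]<100)&(v<240)
print("nose",np.percentile(F[m][:,0],[95,99,100]))
for n in ("side","scene"):
    d=arm.read_camera(n);cv2.imwrite(f"pics/{n}9.png",d["pixels"])
    d0=pickle.load(open(n+"0.pkl","rb"))
E
```

```text
t 13.05 fix [-87.9 -17.1 155.8] yaw 0.99 F [-0.2 -0.5 -1. ] w 0.001
t 13.1 fix [-88.4 -17.  154.3] yaw 0.99 F [ 0.3  0.  -0.9] w 0.004
head 418 [[-10.4, -12.5, 77.1], [-6.2, -0.9, 79.0], [-2.3, 10.7, 80.3]]
peg 289 [[-24.6, -24.4, 82.0], [-18.4, -18.8, 83.7], [-12.9, -12.5, 85.1]]
rack 7501 [[-64.1, -150.7, 61.2], [0.1, -94.8, 62.8], [52.7, -61.9, 64.5]]
nose [53.80695776 54.51073956 54.77179104]
```

View pics/w14.png

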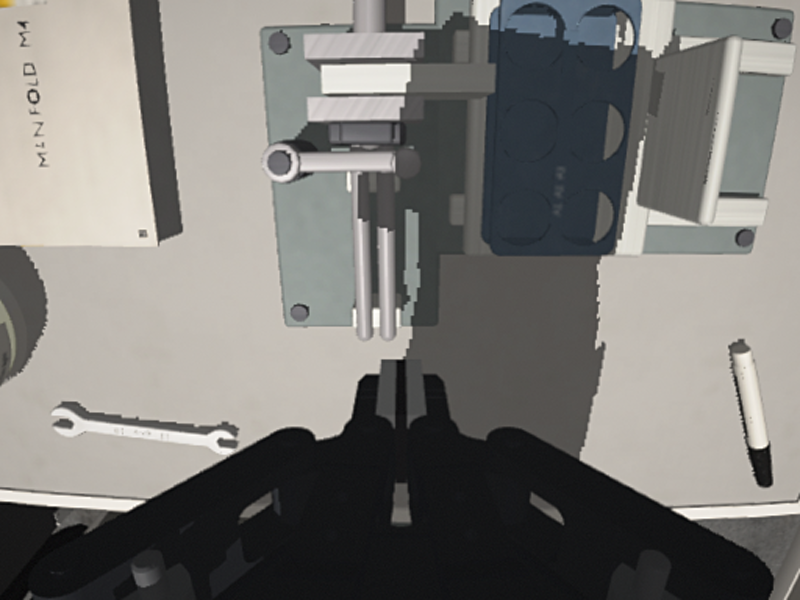

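View pics/side9.png

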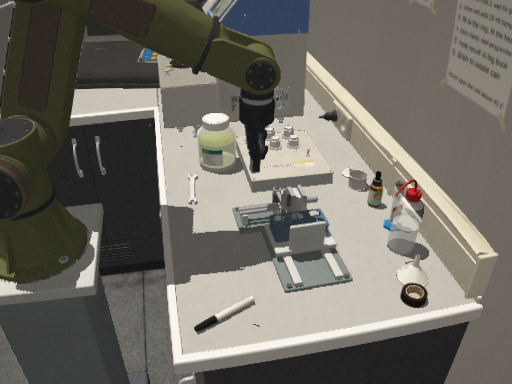

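```bash
python3 - <<'E'
from h import *
st(); print(arm.sign_off())
E
```

```text
t 13.2 fix [-88.8 -17.  153.1] yaw 0.99 F [-0.5  0.5 -0. ] w -0.001
the job is handed in; nothing more can be done
None
```

The vial carriage is locked for the road: I slid it in, pushed the pin home and swung the keeper shut, then backed the arm clear and handed in at 13.2 s.

- **Carriage:** I slid it in by about 43.8 mm, against a measured 43–44 mm. The pin went through both lugs and the tongue with no noticeable resistance.
- **Pin:** it stopped firmly at about 22 N. The nose measured 75.1 mm past the near lug face, where 75 mm is fully home. In the last view the back of the head was at −10.4 mm, against −10 mm expected.
- **Keeper:** pushed round by its peg to a firm stop at about 24 N. The peg then sat at fixture (−18.6, −18.7) mm, against (−19, −18) mm when shut.
- **Jar, marker and spanner:** they look unmoved by eye in the last side picture. I did not measure them.

One reading came out short: the last nose measurement gave 54.8 mm. That view cuts the nose off at the picture edge, so I relied on the earlier nose measurement and the head position. The highest wrist force I saw was about 28 N, well under the 120 N limit.

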